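Fit the retaining ring of a revolving cake stand with circlip pliers

ROBOT

A 6-joint arm with a two-finger parallel gripper is mounted at the origin on a cart in front of the work surface, level with it; the furniture and walls round the work are solid. World frame = base frame: x ahead of the robot, y to its left, z up, the work surface at z = 0. Lengths are in m, angles in degrees, forces in N, time in s.
With the tool pointing down it reaches from about 0.225 to 0.875 m from the base axis. Payload 3.4 kg.
Tool frame: the origin (TCP) lies midway between the tips of the shut fingers; the grasp point (between the pads) lies 19 mm behind it; z points along the fingers, y is the line along which they close (so a half turn about z gives the same grasp; the last joint's range is limited). The gripper opens to 85 mm and grips with 20 to 120 N. Pads are 22 mm wide; open, the fingers measure 114 mm over their backs; the gripper's body (76 mm by 85 mm) begins 54 mm behind the grasp point. The pads swing forward as they close: fully open they stand 13 mm farther back than shut.
Start: joints at [-6.933, 15.808, 86.224, -0, 77.962, -6.933], TCP at [0.575, -0, 0.231] pointing down, gripper open.
Joint ranges: [-165.64, 165.64], [-43.16, 119.46], [12.63, 154.43], [-67.54, 247.53], [6.08, 155.33], [-154.97, 154.97]. Speed limits (degrees/s): [147.25, 147.25, 180, 180, 180, 180].

INTERFACE

Orientations are given as [roll, pitch, yaw] about the fixed x, y, z axes, in that order (R = Rz(yaw) Ry(pitch) Rx(roll)).
In Python, from cell import robot gives the robot as it stands. The module is installed in compiled form; this text tells all that it offers. Calls block until the motion is done:
- robot.move_pose(position, orientation): joint-space move of the TCP to a pose.
- robot.move_l(position, attitude=None, velocity=0.15, max_force=None): straight line of the TCP; attitude=None keeps the orientation; velocity is the mean speed in m/s. With max_force (N) it stops when the force on the tool has changed by that much, and returns True; else False.
- robot.move_j(angles): joint-space move.
- robot.grip(opening, newtons=None): finger opening in m; newtons is the grip in N (None keeps the last); returns when the fingers have stopped.
- robot.pause(seconds).
- robot.solve_ik(position, orientation): joint angles nearest the present ones, or None.
- robot.get_obs(): the state.
- robot.read_camera(name): name is "scene" or "top" or "wrist"; returns (picture, depth): 480x640x3 uint8, red, green, blue; 480x640 float32, m along the optical axis (not along the pixel's ray), 0 where there is no reading.
- robot.get_calibration(name): a dict with "mtx" (3x3 intrinsics, pixels), "R" (3x3) and "t" (3): a world point X has camera coordinates R X + t. Camera axes: x right, y down, z forward; pixel columns grow to the right and rows downward; lengths in m; the calibration is good to about 2 mm. A picture is of the moment at which its call begins: read the wrist's pose just before it. get_calibration takes no time and is no camera call; for the wrist camera it gives the pose at the moment of the call.
A pose or a line that the arm cannot do raises robot.MotionError and nothing moves.
- robot.hand_in(): hands the job in; it is judged then, once.
The state is a dict: "time": time; "q": joint angles; "joint_velocities": joint speeds; "joint_torque": joint torques, N m; "eef_pos": TCP position; "tcp_rot": TCP orientation; "ft_force": force on the tool from outside, world axes, zero at the start; "torque": the same for the moment, N m; "width": finger opening in m; "gripper_force": force on a finger pad.
Only numpy, scipy, OpenCV 4.12 (cv2) and the standard library are available. Lean on these libraries where they do the work, as an engineer would, in place of code of your own. Each camera call takes 0.05 s, during which the arm holds its last target. There are 200 camera calls.

TASK

The revolving cake stand has been serviced and stands upside down, its thrust washer already on; fit the retaining ring that keeps it together. Take the circlip pliers from the tool block, set their tips in the ring's two eyes, spread the ring just enough to pass over the spindle end without overstretching it, press it gently down against the sprung washer until it is level with the groove and let it close there, fully seated and flat. Then stand the pliers back in their slot of the block. Never press hard on the board or the stand, and leave everything else on the worktop where it is.

Things in the scene. Friction and masses are not known exactly. Their poses are not given: they have to be found in the camera images.
- ring: steel retaining ring (circlip), 37 mm across, 4 mm thick, flat on the chopping board, 45 g, oiled. Origin: centre of its underside; x points to its open side with the two lugs, z up. Back piece and two sprung arms; 3 inner lobes (24.4 mm circle when closed). Arms at 0.16 rad just pass the 27.6 mm spindle, 0.24 leaves 1 mm all round; the opening's middle then lies at x = 2.7 mm
- ring_left_eye (a point): centre of the eye in the lug on the ring's +y side, at the lug's top face: 7.6 mm hole through the 4 mm thick, 13.6 mm wide lug. In the ring's frame the eye is at x = 20.5, y = 7.7 mm when closed, and at x = 19.5, y = 15.8 mm at 0.24 rad
- ring_right_eye (a point): the same on the ring's -y side (y = -7.7 mm closed)
- ring_left (a joint): opening of the +y arm in rad, 0 closed. It turns about a point 15.5 mm from the ring's centre, 150 deg from its x axis: the eye moves outward (+y) 34 mm per rad. Its spring takes about 5 N at the eye to start, 10 N at 0.24 rad. Above 0.36 rad the ring is overstretched (bent for good)
- ring_right (a joint): the same for the -y arm
- pliers: external circlip pliers, 131 mm long, 140 g, upright in the block's slot, tips down; squeezing the handles spreads the tips. Origin on the pivot, z up to the handles; the body is the +y half (handle and tip at +y). Black grips 13 mm wide (x), from z = 22 to 81 mm; grip at z = 52 mm, where they measure 60 mm across at rest. The tips end 50 mm below the pivot, 15.4 mm apart at rest
- pliers_squeeze (a joint): angle in rad of the -y half against the +y half: 0 at rest, grows as the handles are squeezed (each half turns half of it); tips part by 50 mm per rad, the handles at z = 52 mm close by 52 mm per rad. Return spring: about 6 N at the grip to start, 9 N at 0.3 rad, with the ring 5 to 10 N more. Stops at 0.62
- pliers_tip_a (a point): end of the tip on the pliers' +y half: a ribbed 4 mm pin, 3.4 mm long, below an 8.6 mm shoulder that bears on the lug
- pliers_tip_b (a point): end of the tip on the pliers' -y half, the same
- tool_block: beech tool block 54 x 80 x 74 mm, fixed; origin at the centre of its underside; slot of 18 mm (x) by 36 mm (y), 66 mm deep, in the middle of its top
- tool_block_slot (a point): middle of the slot's mouth, at the block's top face. Pliers standing in the slot rest on its rim with the bows of their handles, their pivot about 12 mm below this point
- cake_stand: revolving cake stand, upside down, fixed: 230 mm aluminium plate on the worktop, white column and 160 mm foot above it; in the middle of the foot a hub boss 58 mm across, top face 62 mm up, then the sprung washer and the steel spindle end. Origin: centre of its underside
- groove (a point): on the spindle axis, 66 mm up: where the underside of the seated ring lies. The groove is 24 mm in diameter and reaches up to the land's underside, 70 mm up; the land is 27.6 mm in diameter up to 73 mm, then a chamfer narrows to 20 mm at the spindle's end, 77.5 mm up
- washer (a joint): how far the brass thrust washer (54 mm across, top face 67 mm up when free) is pressed down on its wave spring, m: 0 free, 0.0028 solid. 2 N to start, 2 N more per mm. The ring is level with the groove once it has pressed the washer down 1 mm or more (4 N); the washer then holds the closed ring up against the land
- board: wooden chopping board 340 x 220 x 22 mm, fixed, on which the ring lies; origin at the centre of its underside
- tin: food tin, 76 x 58 mm, a bystander
- mill: wooden pepper mill, 58 x 170 mm, a bystander
- garlic: garlic bulb, 60 mm, a bystander on the board
- tape: roll of tape, 96 x 25 mm, a bystander
- salt_jar: small glass mug jar with lid, 51 x 72 x 90 mm, a bystander
There are look-alikes about, which are no part of the job. What is shaped like the pliers but blue or red is not meant.

How it is judged:
By the outcome, as a careful person would: the job done as asked, in the order asked, and still so for the second after the job is handed in, with the robot touching nothing.
It also fails if it takes over 66 s, if anything falls off the work surface, if the arm or the gripper's body presses on something with over 40 N, if the wrist force passes 120 N, or if a joint passes its speed limit or range.

## Working session

There is one attempt and no reset: what is moved stays moved. The work goes in short steps, each a Python script; the robot and the scene stay as the last script left them, time stands still between calls to the robot, and variables do not carry over. Pictures are saved under pics/ and viewed, at most 10 in all, crops included, and the job is handed in when it is done.

```bash
mkdir -p pics; cat > h.py <<'E'
import numpy as np, cv2
from cell import robot
def snap(n):
    c=robot.get_calibration(n); im,d=robot.read_camera(n); return im,d,c
def ray(c,u,v):
    K=np.array(c["mtx"]);R=np.array(c["R"]);t=np.array(c["t"])
    o=-R.T@t; d=R.T@np.linalg.inv(K)@np.array([u,v,1.]); return o,d
def onz(c,u,v,z):
    o,d=ray(c,u,v); return o+d*(z-o[2])/d[2]
def cloud(c,dep):
    K=np.array(c["mtx"]);R=np.array(c["R"]);t=np.array(c["t"])
    v,u=np.mgrid[:480,:640]; P=np.stack([(u-K[0,2])/K[0,0]*dep,(v-K[1,2])/K[1,1]*dep,dep],-1)
    return (P-t)@R
def proj(c,X):
    p=np.array(c["R"])@np.array(X)+np.array(c["t"]); p=np.array(c["mtx"])@p; return p[:2]/p[2]
def save(n,im): cv2.imwrite(n,cv2.cvtColor(im,cv2.COLOR_RGB2BGR))
E
python3 - <<'E'
from h import *
for n in("top","scene"):
    im,d,c=snap(n); save(f"pics/{n}0.png",im); np.save(f"{n}_d.npy",d)
    print(n,np.round(c["mtx"],1).tolist(),np.round(c["R"],3).tolist(),np.round(c["t"],3).tolist())
o=robot.get_obs();print(o["tcp_rot"],o["time"],o["width"])
E
```

```text
top [[563.4, 0.0, 317.6], [0.0, 563.4, 241.4], [0.0, 0.0, 1.0]] [[-0.41, -0.912, -0.014], [-0.704, 0.327, -0.63], [0.579, -0.248, -0.776]] [0.207, 0.471, 1.578]
scene [[453.2, 0.0, 320.7], [0.0, 453.2, 241.2], [0.0, 0.0, 1.0]] [[0.708, 0.706, 0.02], [0.347, -0.323, -0.88], [-0.615, 0.63, -0.474]] [-0.37, -0.121, 1.84]
[-1.79907717e+02 -1.07324254e-02  8.99992772e+01] 0.1 0.08535614307997016
```

View pics/top0.png

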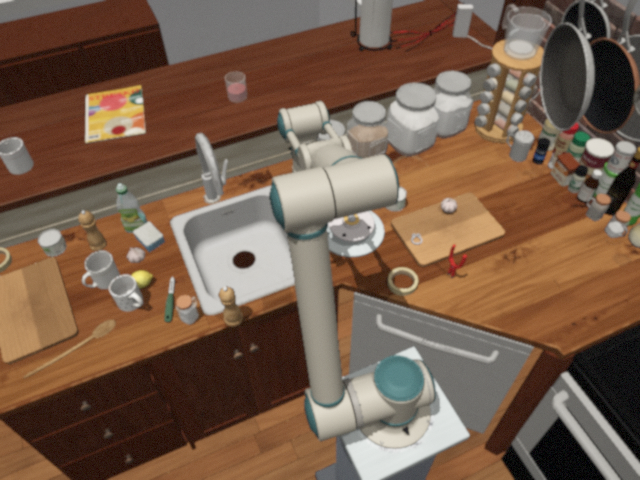

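View pics/scene0.png

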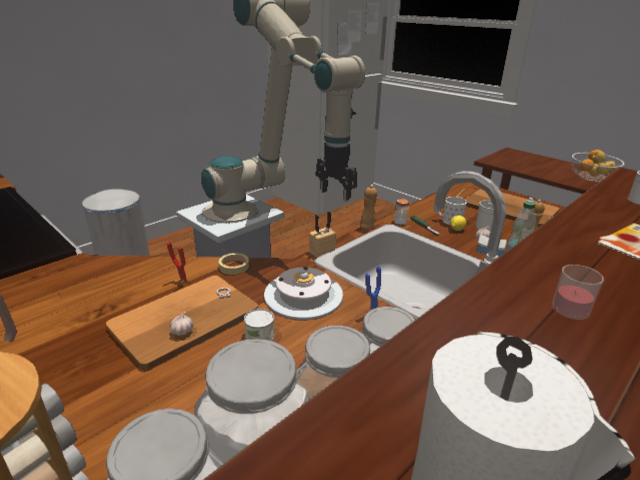

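The scene view shows three plier-shaped things: black grips in the tool block (322,235), blue (373,290) and red (177,263). By the description the black one is meant. The ring is at (224,293), the stand at (303,285). In the top view the ring is at (417,238), the stand at (352,230), and the arm hides the block.

```bash
python3 - <<'E'
from h import *
c=robot.get_calibration("scene");d=np.load("scene_d.npy");P=cloud(c,d)
for n,u,v in(("block",322,243),("blockleft",312,245),("handleL",317,222),("handleR",329,220),("ring",219,293),("spindle",305,277),("tape",234,262),("boardc",185,315)): print(n,np.round(P[v,u],3))
c2=robot.get_calibration("top");print("ring top",onz(c2,417,238,.024))
im=cv2.imread("pics/scene0.png")[190:320,150:390];cv2.imwrite("pics/crop1.png",cv2.resize(im,None,fx=3.3,fy=3.3,interpolation=2))
cw=robot.get_calibration("wrist");R=np.array(cw["R"]);print(np.round(R,3),-R.T@np.array(cw["t"]),cw["mtx"])
E
```

```text
block [0.511 0.016 0.051]
blockleft [0.476 0.003 0.034]
handleL [0.488 0.014 0.121]
handleR [0.495 0.063 0.115]
ring [ 0.491 -0.379  0.028]
spindle [ 0.649 -0.193  0.073]
tape [ 0.342 -0.223  0.001]
boardc [ 0.505 -0.496  0.02 ]
ring top [ 0.4925251  -0.36923103  0.024     ]
[[ 1.     0.    -0.002]
 [ 0.001 -0.95   0.313]
 [-0.002 -0.313 -0.95 ]] [0.57437263 0.07986523 0.37365703] [[357.44220597   0.         318.54571943]
 [  0.         357.44220597 244.02751208]
 [  0.           0.           1.        ]]
```

View pics/crop1.png

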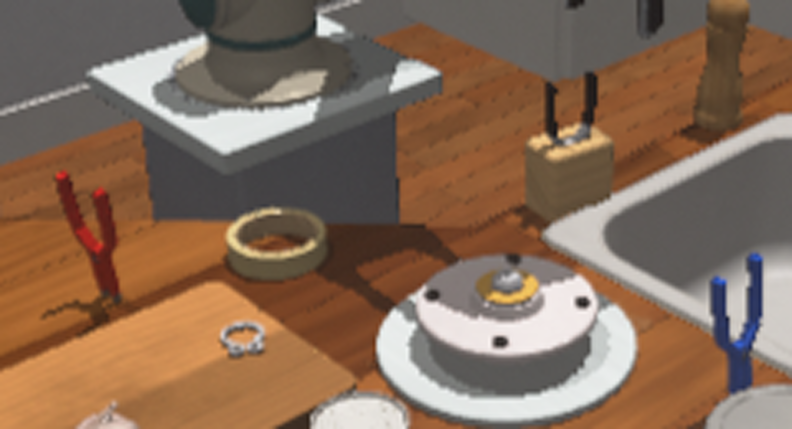

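The crop confirms it: the black-gripped pliers stand in the beech block at crop (570,110), the red at (90,230) and blue at (740,300) are decoys. The ring is at (243,338), lugs toward the camera. I'll look from near.

```bash
python3 - <<'E'
from h import *
robot.move_pose([.49,.038,.27],[180,0,0])
im,d,c=snap("wrist");save("pics/w1.png",im);np.savez("w1.npz",im=im,d=d,**c)
robot.move_pose([.50,-.37,.22],[180,0,-30])
im2,d2,c2=snap("wrist");np.savez("w2.npz",im=im2,d=d2,**c2)
o=robot.get_obs();print(o["time"],o["q"],o["ft_force"])
cv2.imwrite("pics/w12.png",cv2.cvtColor(np.hstack([im[:,130:510],im2[:,130:510]]),4))
E
```

```text
3.1583 [-4.27963727e+01  2.01577840e+01  8.13205803e+01  3.71087470e-02
  7.85053518e+01  7.70927334e+01] [0.4694123  0.13402098 0.36216367]
```

View pics/w12.png

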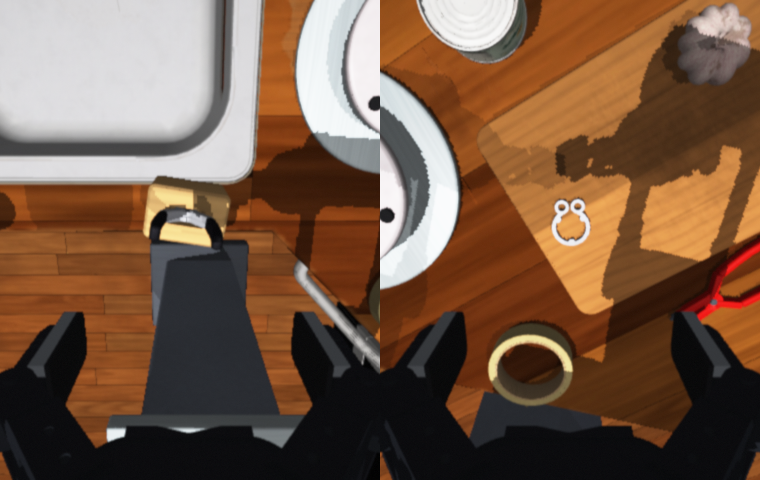

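The left half shows the pliers' grips at about (187,228), in the block at (187,212). The right half shows the ring at (571,225), its eyes at (561,206) and (579,205). I'll compute positions next.

```bash
python3 - <<'E'
from h import *
w=np.load("w1.npz");P=cloud(w,w["d"]);
near=(abs(P[...,0]-.49)<.06)&(abs(P[...,1]-.038)<.06)&(w["d"]>0)
g=near&(P[...,2]>.09)&(P[...,2]<.16)
n,l,s,ce=cv2.connectedComponentsWithStats(g.astype(np.uint8))
print("grips",[(s[i,4],ce[i].round(1),P[l==i].mean(0).round(4),P[l==i][:,2].max().round(4)) for i in range(1,n) if s[i,4]>15])
Q=P[g]
for z0 in(.09,.11,.13): 
    q=Q[(Q[:,2]>z0)&(Q[:,2]<z0+.02)]
    if len(q)>5: print(z0,len(q),q.min(0).round(4),q.max(0).round(4))
b=near&(P[...,2]>.068)&(P[...,2]<.08)
q=P[b][:,:2].astype(np.float32);print("block",len(q),cv2.minAreaRect(q),P[b][:,2].mean())
# ring
w=np.load("w2.npz");im=w["im"].astype(int);hsv=cv2.cvtColor(w["im"],cv2.COLOR_RGB2HSV)
m=np.zeros((480,640),np.uint8);r=slice(190,255),slice(295,350)
m[r]=((hsv[...,1]<70)&(hsv[...,2]>120))[r]*255
cs,hi=cv2.findContours(m,cv2.RETR_CCOMP,cv2.CHAIN_APPROX_NONE)
for k,cc in enumerate(cs):
    if len(cc)<4: continue
    M=cc[:,0].astype(float);x,y,ww,hh=cv2.boundingRect(cc);a=cv2.contourArea(cc);mo=cv2.moments(cc)
    ct=(mo["m10"]/a,mo["m01"]/a) if a else M.mean(0)
    print(k,hi[0][k][3],a,np.round(ct,2),(x,y,ww,hh),onz(w,*ct,.026).round(4), cv2.minEnclosingCircle(cc))
P=cloud(w,w["d"]);print("ringz",P[r][m[r]>0][:,2].mean())
print("tape etc z board",P[270,330])
big=cv2.resize(w["im"][185:260,290:355],None,fx=8,fy=8,interpolation=2);save("pics/ring.png",big)
# spindle from right side of w1? 
E
```

```text
grips [(np.int32(355), array([287. , 225.5]), array([0.4926, 0.0631, 0.1282]), np.float64(0.146)), (np.int32(395), array([344.1, 234. ]), array([0.4847, 0.0161, 0.1261]), np.float64(0.1458))]
0.09 177 [0.4773 0.0113 0.0901] [0.4967 0.0669 0.11  ]
0.11 166 [0.4766 0.0091 0.1101] [0.4966 0.0685 0.13  ]
0.13 407 [0.4759 0.01   0.1301] [0.4967 0.0688 0.146 ]
block 3377 ((0.48586198687553406, 0.03985166549682617), (0.08017519861459732, 0.0544164665043354), 81.0840072631836) 0.07435423168302163
0 -1 699.5 [319.94 218.88] (302, 198, 38, 48) [ 0.4952 -0.368   0.026 ] ((320.0, 221.07777404785156), 24.254430770874023)
1 0 38.5 [311.35 206.65] (308, 203, 8, 8) [ 0.5098 -0.3669  0.026 ] ((311.5, 206.5), 3.8079864978790283)
2 0 40.0 [327.28 205.91] (324, 202, 8, 9) [ 0.5028 -0.3805  0.026 ] ((327.5, 206.0), 4.031229019165039)
ringz 0.027073612514459486
tape etc z board [ 0.44187668 -0.34941142  0.02129945]
```

View pics/ring.png

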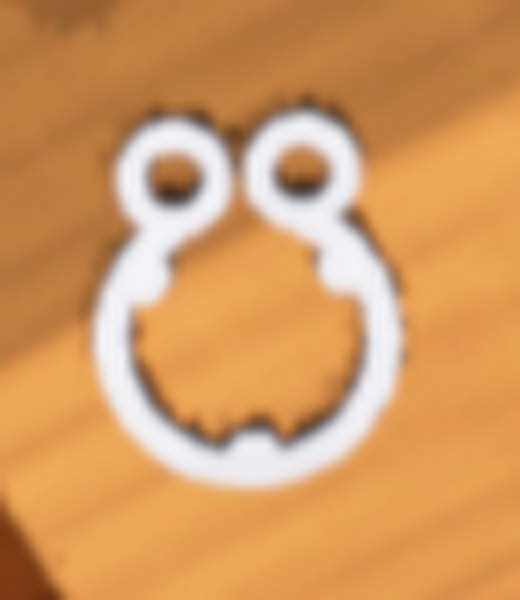

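The ring's two eyes and three lobes are clear, so the fits are good. Now I'll grasp and lift the pliers.

```bash
python3 - <<'E'
from h import *
Y=-9
robot.move_pose([.487,.0398,.21],[180,0,Y])
robot.move_l([.487,.0398,.089],[180,0,Y],velocity=.12,max_force=8)
robot.grip(.058,20)
o=robot.get_obs();print(o["time"],o["eef_pos"],o["width"],o["gripper_force"],o["ft_force"])
robot.move_l([.487,.0398,.195],[180,0,Y],velocity=.12)
o=robot.get_obs();print(o["time"],o["eef_pos"],o["width"],o["gripper_force"],o["ft_force"])
im,d,c=snap("wrist");np.savez("w3.npz",im=im,d=d,**c)
save("pics/w3.png",im[120:420,170:470][::1].repeat(2,0).repeat(2,1)[:600])
P=cloud(c,d)
tip=o["eef_pos"]+np.array([0,0,-.077]);print("tip pix pred",proj(c,tip))
E
```

```text
6.225 [0.48781781 0.03995292 0.08992859] 0.05835404321167024 5.323171050986275 [-0.45958793  0.88555947  5.59427965]
7.2583 [0.4862491  0.03980745 0.19410146] 0.058106713792481494 5.288543739588931 [-0.57565948  0.96816066 -1.81942919]
tip pix pred [317.53673893 254.73875591]
```

View pics/w3.png

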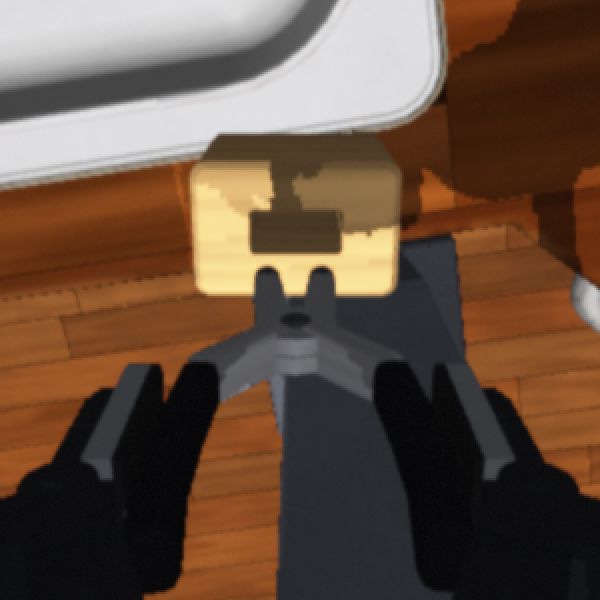

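The pliers are held. The tips are at crop (267,270) and (320,270), i.e. full (303,255) and (330,255), matching the prediction (317.5,254.7). Next I'll move above the ring.

```bash
cat >> h.py <<'E'
def eyes(im,c,z=.026,u0=318,v0=250,s=45):
    hsv=cv2.cvtColor(im,cv2.COLOR_RGB2HSV);m=np.zeros((480,640),np.uint8)
    r=slice(v0-s,v0+s),slice(u0-s,u0+s);m[r]=((hsv[...,1]<70)&(hsv[...,2]>120))[r]*255
    cs,hi=cv2.findContours(m,cv2.RETR_CCOMP,cv2.CHAIN_APPROX_NONE);out=[]
    for k,cc in enumerate(cs):
        a=cv2.contourArea(cc)
        if a>15 and hi[0][k][3]>=0:
            (u,v),rr=cv2.minEnclosingCircle(cc);out.append((a,u,v,rr,*onz(c,u,v,z).round(4)))
    return out
E
python3 - <<'E'
from h import *
Y=-27.2
robot.move_pose([.5063,-.3737,.16],[180,0,Y])
im,d,c=snap("wrist");print(eyes(im,c))
robot.move_l([.5063,-.3737,.118],[180,0,Y],velocity=.08)
im,d,c=snap("wrist");o=robot.get_obs();print(eyes(im,c));print(o["time"],o["eef_pos"],o["tcp_rot"],o["ft_force"])
print(proj(c,o["eef_pos"]+[0,0,-.077]))
np.savez("w4.npz",im=im,d=d,**c)
save("pics/w4.png",cv2.resize(im[200:310,260:380],None,fx=5,fy=5,interpolation=2))
E
```

```text
[(56.0, 329.0, 231.0, 4.472236156463623, np.float64(0.5026), np.float64(-0.3804), np.float64(0.026)), (56.0, 310.0, 231.0, 4.472236156463623, np.float64(0.5096), np.float64(-0.3668), np.float64(0.026))]
[]
9.6167 [ 0.50670008 -0.37402304  0.11847368] [ 1.79981977e+02 -6.19917609e-02 -2.71964760e+01] [ 0.61856386 -0.7859734  -2.15327478]
[317.67869455 255.15377337]
```

View pics/w4.png

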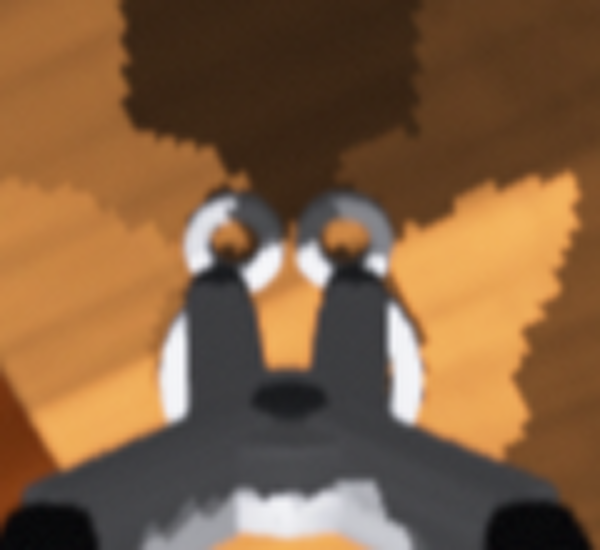

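The eyes are at crop (232,237) and (347,237), and the shoulder fronts at (221,266) and (352,266). Laterally they are centred, but the tips sit about 1.6 mm behind the tool axis. I'll correct that and descend with force sensing.

```bash
python3 - <<'E'
from h import *
A=[180,0,-27.2]
x,y=.5061+.0016*.89-.0004,-.3736-.0016*.457+.0003
robot.move_l([x,y,.110],A,velocity=.05)
o=robot.get_obs();print(o["time"],o["eef_pos"],o["ft_force"])
f=robot.move_l([x,y,.097],A,velocity=.012,max_force=2.5)
o=robot.get_obs();print(f,o["time"],o["eef_pos"],o["ft_force"],o["torque"],o["width"])
E
```

```text
9.925 [ 0.50691755 -0.3738514   0.1096329 ] [-0.80703722  0.79706567 -0.47257673]
True 10.6917 [ 0.50717782 -0.37405148  0.10057832] [ 0.04355839 -0.44553642  5.01016273] [0.01744262 0.02301468 0.06090466] 0.05798982065405914
```

The pins are fully in: it stopped at exactly the predicted z of 0.1006 with 2.5 N. Now I'll spread in steps, raising the TCP to offset the pads' forward swing.

```bash
python3 - <<'E'
from h import *
A=[180,0,-27.2];x,y=.5071,-.3740
s=lambda w:.076-np.sqrt(.076**2-(w/2)**2)
z0=.1009+s(.058)
for w in(.054,.050,.046,.043,.0412):
    robot.move_l([x,y,z0-s(w)],A,velocity=.03)
    robot.grip(w,30)
    o=robot.get_obs();print(round(o["time"],2),o["eef_pos"].round(4),o["ft_force"].round(2),round(o["width"],4),round(o["gripper_force"],1))
im,d,c=snap("wrist");np.savez("w5.npz",im=im,d=d,**c)
save("pics/w5.png",cv2.resize(im[200:320,250:390],None,fx=5,fy=5,interpolation=2))
E
```

```text
11.17 [ 0.5072 -0.3743  0.102 ] [-0.12 -0.03  2.97] 0.0544 10.8
11.64 [ 0.5076 -0.3739  0.1032] [-0.36  0.3   4.94] 0.0504 16.1
12.12 [ 0.5078 -0.3739  0.1042] [0.68 1.48 7.59] 0.0463 21.3
12.59 [ 0.5082 -0.3735  0.1049] [1.8  2.67 9.4 ] 0.0434 25.1
13.06 [ 0.5085 -0.3732  0.1053] [2.42 2.91 9.45] 0.0419 27.0
```

View pics/w5.png

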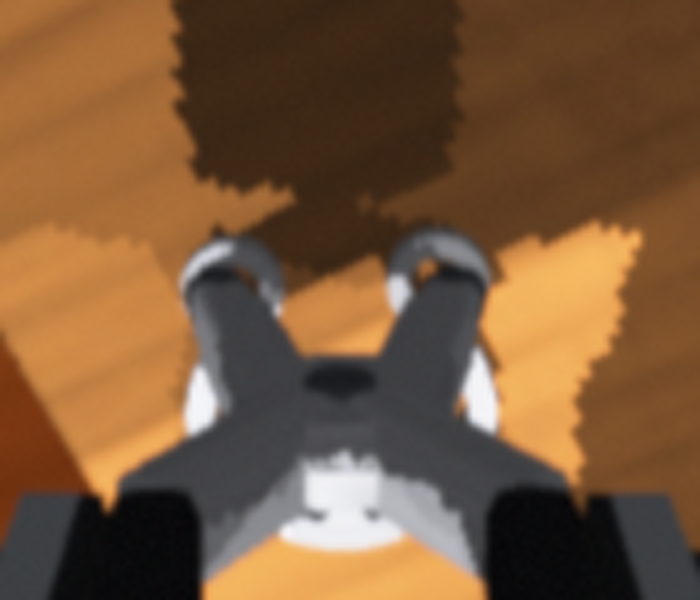

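The arms are open: lug centres at crop (233,265) and (440,265) are about 27.5 mm apart, i.e. roughly 0.18 rad. I'll lift gently, spread slightly more in the air and check how the ring hangs.

```bash
python3 - <<'E'
from h import *
A=[180,0,-27.2];x,y=.5080,-.3735
robot.move_l([x,y,.108],A,velocity=.02)
robot.move_l([x,y,.150],A,velocity=.06)
robot.grip(.0398,35)
robot.move_l([x,y,.19],A,velocity=.1)
o=robot.get_obs();print(round(o["time"],2),o["eef_pos"].round(4),o["ft_force"].round(2),round(o["width"],4),round(o["gripper_force"],1))
im,d,c=snap("wrist");np.savez("w6.npz",im=im,d=d,**c)
P=cloud(c,d);m=(d>0)&(P[...,2]<.135)&(P[...,2]>.07)&(abs(P[...,0]-x)<.06)&(abs(P[...,1]-y)<.06)
print(m.sum(),P[m].min(0),P[m].max(0))
save("pics/w6.png",cv2.resize(im[200:320,250:390],None,fx=5,fy=5,interpolation=2))
# stand from the top cam, arm out of the way?
R=np.array(c["R"])
E
```

```text
15.09 [ 0.5078 -0.3734  0.1899] [ 0.11 -0.52 -1.23] 0.0403 24.2
901 [ 0.47116926 -0.39264437  0.10440506] [ 0.52050717 -0.34478345  0.13496952]
```

View pics/w6.png

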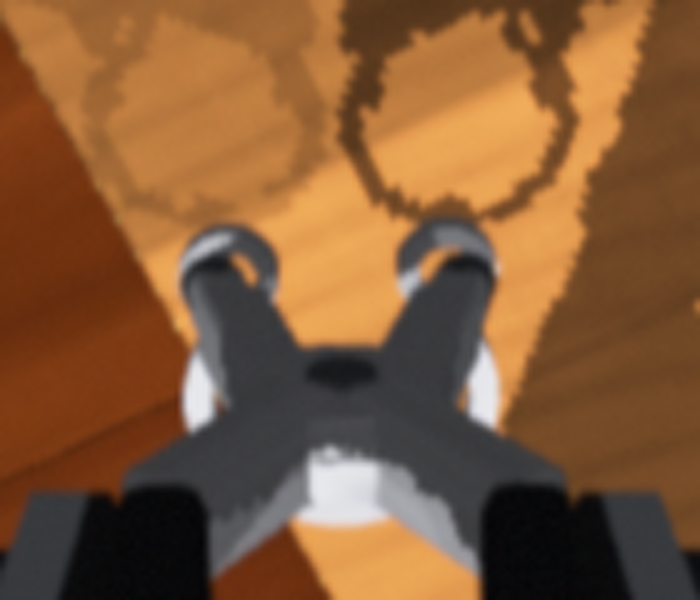

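The ring hangs level on the pins, with lug centres at crop (229,268) and (447,262), about 0.2 rad. Next I'll spread a touch more, fit the ring plane, and go and look at the spindle.

```bash
python3 - <<'E'
from h import *
A=[180,0,-27.2]
robot.grip(.0386,38)
robot.move_pose([.565,-.154,.22],A)
o=robot.get_obs();T=o["eef_pos"];print(round(o["time"],2),T.round(4),o["ft_force"].round(2),round(o["width"],4),round(o["gripper_force"],1))
im,d,c=snap("wrist");np.savez("w7.npz",im=im,d=d,T=T,**c)
P=cloud(c,d);th=np.radians(-27.2);ex=np.array([np.cos(th),np.sin(th),0]);ey=np.array([-np.sin(th),np.cos(th),0])
Q=P-T;L=np.stack([Q@ex,Q@ey,Q[...,2]],-1)
hsv=cv2.cvtColor(im,cv2.COLOR_RGB2HSV)
m=(d>0)&(L[...,2]<-.060)&(L[...,2]>-.095)&(abs(L[...,0])<.06)&(abs(L[...,1])<.035)&(hsv[...,2]>110)&(hsv[...,1]<60)
for a,b in((-.06,-.03),(-.03,-.01),(-.01,.02)):
    q=L[m&(L[...,0]>a)&(L[...,0]<b)]
    if len(q):print(a,len(q),q.min(0).round(4),np.median(q,0).round(4),q.max(0).round(4))
# washer
br=(hsv[...,0]>12)&(hsv[...,0]<32)&(hsv[...,1]>90)&(P[...,2]>.055)&(P[...,2]<.085)&(d>0)
pts=np.argwhere(br)[:,::-1]
print("brass",len(pts),P[br].mean(0))
cs,_=cv2.findContours(br.astype(np.uint8),0,1);k=max(cs,key=cv2.contourArea);e=cv2.fitEllipse(k);print(e,onz(c,*e[0],.067))
q=P[br][:,:2].astype(np.float32);print(cv2.minEnclosingCircle(q))
sp=(d>0)&(P[...,2]>.0745)&(P[...,2]<.085)&(np.hypot(P[...,0]-.645,P[...,1]+.195)<.06)
print("spindle",sp.sum(),P[sp].mean(0),cv2.minEnclosingCircle(P[sp][:,:2].astype(np.float32)) if sp.sum() else 0)
save("pics/w7.png",cv2.resize(im[40:340,170:470],None,fx=2,fy=2))
E
```

```text
16.27 [ 0.5649 -0.1551  0.2199] [ 0.22  0.15 -1.83] 0.0389 25.0
-0.06 53 [-0.0391 -0.006  -0.0839] [-0.0372 -0.0004 -0.0828] [-0.0355  0.0052 -0.0815]
-0.03 142 [-0.0233 -0.0219 -0.0861] [-0.0184 -0.0181 -0.0811] [-0.0114  0.0209 -0.0786]
-0.01 86 [-0.0047 -0.0189 -0.0835] [ 0.0036  0.0153 -0.0792] [ 0.007   0.0215 -0.0606]
brass 3834 [ 0.59827376 -0.11460315  0.06688886]
((313.24267578125, 129.6969451904297), (67.23593139648438, 70.58033752441406), 177.67921447753906) [ 0.63562023 -0.18779196  0.067     ]
((0.5535039901733398, 0.03708643466234207), 0.26627296209335327)
spindle 937 [ 0.63471989 -0.18709194  0.07744676] ((0.6347074508666992, -0.18692231178283691), 0.013673397712409496)
```

View pics/w7.png

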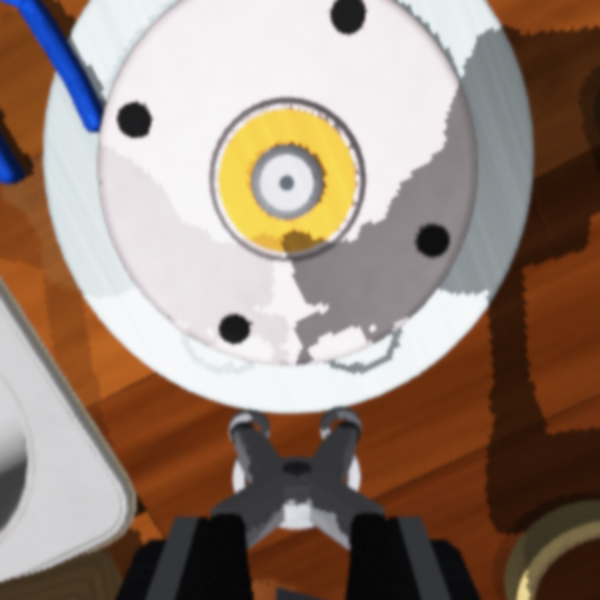

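The washer is at crop (287,180) and the spindle end at (287,183). The ring is in the pliers at (297,470). Now a nearer numeric look just short of the spindle, plus a ring-level check.

```bash
python3 - <<'E'
from h import *
A=[180,0,-27.2];th=np.radians(-27.2);ex=np.array([np.cos(th),np.sin(th),0]);ey=np.array([-np.sin(th),np.cos(th),0])
def spin(im,d,c):
    P=cloud(c,d);n=np.hypot(P[...,0]-.635,P[...,1]+.187)<.02
    sp=(d>0)&n&(P[...,2]>.0762)&(P[...,2]<.081)
    k=max(cv2.findContours(sp.astype(np.uint8),0,1)[0],key=cv2.contourArea)
    e=cv2.fitEllipse(k);print("top",sp.sum(),onz(c,*e[0],.0775).round(4),cv2.minEnclosingCircle(P[sp][:,:2].astype(np.float32)),np.array(e[1]).round(1))
w=np.load("w7.npz");spin(w["im"],w["d"],w);print("dot",onz(w,313.5,131.5,.0775))
S=np.array([.635,-.1872,0]);p=S-.03*ex;p[2]=.176
robot.move_l(p,A,velocity=.15)
o=robot.get_obs();T=o["eef_pos"];print(round(o["time"],2),T.round(4),round(o["width"],4))
im,d,c=snap("wrist");np.savez("w8.npz",im=im,d=d,T=T,**c);spin(im,d,c)
hsv=cv2.cvtColor(im,cv2.COLOR_RGB2HSV);P=cloud(c,d)
br=((hsv[...,0]>12)&(hsv[...,0]<32)&(hsv[...,1]>90)&(abs(P[...,2]-.067)<.004)&(np.hypot(P[...,0]-.635,P[...,1]+.187)<.032)).astype(np.uint8)
print("brass circ",br.sum(),cv2.minEnclosingCircle(P[br>0][:,:2].astype(np.float32)))
Q=P-T;L=np.stack([Q@ex,Q@ey,Q[...,2]],-1)
m=(d>0)&(L[...,2]<-.070)&(L[...,2]>-.09)&(L[...,0]>-.05)&(L[...,0]<.012)&(abs(L[...,1])<.035)&(hsv[...,2]>90)&(hsv[...,1]<60)
q=L[m];
for a in np.arange(-.045,.012,.006):
    s=q[(q[:,0]>a)&(q[:,0]<a+.006)]
    if len(s)>3: print(a.round(3),len(s),s[:,1].min().round(4),s[:,1].max().round(4),np.percentile(s[:,2],[10,50,90]).round(4))
E
```

```text
top 760 [ 0.6347 -0.1871  0.0775] ((0.6343940496444702, -0.18693287670612335), 0.012856860645115376) [29.9 31.2]
dot [ 0.63438112 -0.18751117  0.0775    ]
16.91 [ 0.6079 -0.1739  0.1755] 0.0391
top 878 [ 0.635  -0.1872  0.0775] ((0.6351253986358643, -0.18711666762828827), 0.012555444613099098) [32.3 33.2]
brass circ 3102 ((0.6347411274909973, -0.18726223707199097), 0.027158459648489952)
-0.039 53 -0.006 0.006 [-0.0834 -0.0828 -0.0822]
-0.027 38 -0.0218 0.021 [-0.0841 -0.0816 -0.0807]
-0.021 79 -0.0216 0.0208 [-0.082  -0.0809 -0.08  ]
-0.015 28 -0.021 0.0208 [-0.0824 -0.0808 -0.08  ]
-0.009 8 -0.0198 0.0214 [-0.0807 -0.0754 -0.0704]
-0.003 114 -0.0216 0.0222 [-0.0806 -0.0791 -0.0742]
0.003 116 -0.0203 0.0202 [-0.0822 -0.0796 -0.0783]
```

The spindle is at (0.6349,-0.1872) in agreement across estimates. The ring droops about 5° at its back, so I'll tilt the tool 4° to level it, hover, and press down under force control.

```bash
cat >> h.py <<'E'
from scipy.spatial.transform import Rotation as Ro
Y=-27.2;th=np.radians(Y);ex=np.array([np.cos(th),np.sin(th),0]);ey=np.array([-np.sin(th),np.cos(th),0])
S=np.array([.6349,-.1872,0])
def tcp(z,tilt=4,p=(-.0182,-.0003,-.0847),off=0):
    R=Ro.from_rotvec(np.radians(tilt)*ey);v=R.apply(p[0]*ex+p[1]*ey+np.array([0,0,p[2]]))
    return S+[0,0,z]-v+off, (R*Ro.from_euler('xyz',[180,0,Y],degrees=True)).as_euler('xyz',degrees=True)
def st(t=""):
    o=robot.get_obs();print(t,round(o["time"],2),o["eef_pos"].round(4),o["ft_force"].round(2),o["torque"].round(2),round(o["width"],4),round(o["gripper_force"],1));return o
E
python3 - <<'E'
from h import *
p,a=tcp(.092);robot.move_l(p,a,velocity=.08)
p,a=tcp(.081);robot.move_l(p,a,velocity=.04);print(p,a);st("hover")
p,a=tcp(.0665);print("tgt",p);f=robot.move_l(p,a,velocity=.02,max_force=4);print(f);o=st("down")
print("underside z",.0665+o["eef_pos"][2]-p[2])
im,d,c=snap("wrist");np.savez("w9.npz",im=im,d=d,T=o["eef_pos"],**c)
E
```

```text
[ 0.65644008 -0.1979328   0.16422411] [180.    4.  -27.2]
hover 18.21 [ 0.656  -0.1977  0.1638] [ 0.05  0.74 -1.95] [-0.01 -0.1   0.04] 0.0393 25.0
tgt [ 0.65644008 -0.1979328   0.14972411]
False
down 19.08 [ 0.6567 -0.198   0.1502] [-0.91 -0.56  1.62] [-0.01 -0.03 -0.01] 0.039 25.2
underside z 0.06700468930475559
```

It passed over the land and is at the washer level. I'll continue pressing gently.

```bash
python3 - <<'E'
from h import *
for z in(.066,.0655,.065,.0645):
    p,a=tcp(z);f=robot.move_l(p,a,velocity=.01,max_force=6);o=st(f"{z} {f}")
    print("under",z+o["eef_pos"][2]-p[2])
    if o["ft_force"][2]>5.5: break
E
```

```text
0.066 False 19.38 [ 0.6566 -0.198   0.1496] [0.51 0.41 1.67] [ 0.01 -0.05  0.02] 0.0389 25.3
under 0.06636007755226084
0.0655 False 19.63 [ 0.6566 -0.198   0.149 ] [ 0.24 -0.56  3.21] [-0.06 -0.09  0.03] 0.0392 25.4
under 0.06580199396712749
0.065 False 19.88 [ 0.6566 -0.198   0.1485] [0.02 0.55 4.09] [ 0.05 -0.04 -0.01] 0.0391 25.5
under 0.06529134199271758
0.0645 False 20.13 [ 0.6566 -0.198   0.148 ] [ 0.8  -0.38  4.93] [ 0.02 -0.04 -0.01] 0.0387 25.6
under 0.06476114656664486
```

The force slope matches the washer's spring (about 2.3 mm pressed), so the ring is below the land. Now I'll let it close, following the pads' swing.

```bash
python3 - <<'E'
from h import *
s=lambda w:.076-np.sqrt(.076**2-(w/2)**2)
for w in(.0405,.042,.0435,.045,.047,.049,.052,.055,.0575):
    robot.grip(w,38)
    if w<.0495:
        p,a=tcp(.0645+s(.039)-s(w));robot.move_l(p,a,velocity=.03,max_force=4)
    st(w)
im,d,c=snap("wrist");o=robot.get_obs();np.savez("w10.npz",im=im,d=d,T=o["eef_pos"],**c)
E
```

```text
0.0405 20.6 [ 0.6564 -0.1982  0.1476] [-0.41 -0.84  5.23] [-0.21  0.07  0.06] 0.0408 24.3
0.042 21.07 [ 0.6564 -0.198   0.1473] [-0.48 -0.56  4.68] [-0.28  0.11  0.06] 0.0417 23.4
0.0435 21.53 [ 0.6564 -0.198   0.1471] [ 0.26 -1.83  4.7 ] [-0.34  0.07  0.01] 0.0436 22.0
0.045 22.0 [ 0.6565 -0.1979  0.1469] [ 0.34 -0.57  4.53] [-0.25  0.08  0.06] 0.0451 20.4
0.047 22.47 [ 0.6565 -0.1978  0.1465] [-0.8  -0.62  4.17] [-0.18  0.03 -0.02] 0.0473 18.4
0.049 22.93 [ 0.6565 -0.1978  0.1462] [-0.17 -0.45  3.17] [-0.08 -0.   -0.07] 0.0491 15.5
0.052 23.15 [ 0.6567 -0.1979  0.1461] [ 1.7  -0.41  2.72] [-0.05 -0.21 -0.03] 0.052 11.9
0.055 23.37 [ 0.6561 -0.1977  0.1457] [1.12 0.31 0.56] [-0.05 -0.2  -0.  ] 0.0553 9.1
0.0575 23.58 [ 0.6557 -0.1977  0.1453] [-0.09 -0.92 -1.28] [-0.06 -0.02 -0.02] 0.0576 5.4
```

The ring is closed. Its eyes now sit farther out, so I'll ease the pins along +x, then withdraw and check.

```bash
python3 - <<'E'
from h import *
o=st("a");a=tcp(0)[1];p=o["eef_pos"].copy()
print(robot.move_l(p+.0032*ex,a,velocity=.02,max_force=3));o=st("b")
p=o["eef_pos"].copy()
print(robot.move_l(p+[0,0,.006],a,velocity=.02,max_force=5));o=st("c")
if o["eef_pos"][2]-p[2]>.005:
    robot.move_l(p+[0,0,.03],a,velocity=.06);st("d")
    q=p-.045*ex+[0,0,.06];robot.move_l(q,[180,0,Y],velocity=.15);o=st("e")
    im,d,c=snap("wrist");np.savez("w11.npz",im=im,d=d,T=o["eef_pos"],**c)
    P=cloud(c,d);L=P-S;u=L@ex;v=L@ey;r=np.hypot(u,v);hsv=cv2.cvtColor(im,cv2.COLOR_RGB2HSV)
    m=(d>0)&(r<.034)&(P[...,2]>.06)&(P[...,2]<.09)
    for nm,k in(("land",m&(r<.009)),("washer",m&(r>.0195)&(r<.0255)&(hsv[...,1]>90)),("ring back",m&(u<-.0145)&(r<.018)&(hsv[...,1]<70)),("ring L",m&(v>.0145)&(r<.018)&(abs(u)<.008)&(hsv[...,1]<70)),("ring R",m&(v<-.0145)&(abs(u)<.008)&(r<.018)&(hsv[...,1]<70)),("lugL",m&(u>.015)&(v>.003)&(r<.029)&(hsv[...,1]<70)),("lugR",m&(u>.015)&(v<-.003)&(r<.029)&(hsv[...,1]<70))):
        print(nm,k.sum(),np.percentile(P[k][:,2],[10,50,90]).round(4) if k.any() else "")
    uc,vc=proj(c,S+[0,0,.07]+.01*ex);print(uc,vc)
    for e in eyes(im,c,.070,int(uc),int(vc),60):
        w=np.array(e[4:])-S;print("hole",e[0],(w@ex).round(4),(w@ey).round(4))
    k=m&(hsv[...,1]<70)&(P[...,2]>.068);print("ring bbox u",u[k].min(),u[k].max(),v[k].min(),v[k].max())
E
```

```text
a 23.63 [ 0.6559 -0.1978  0.1454] [ 0.    0.02 -1.26] [-0.03 -0.08 -0.01] 0.0573 5.4
False
b 23.92 [ 0.6587 -0.1993  0.1452] [-0.36  0.22 -1.49] [ 0.06 -0.02 -0.01] 0.0577 5.4
False
c 24.36 [ 0.6588 -0.1993  0.1516] [-0.37 -0.1  -1.33] [-0.04 -0.05 -0.01] 0.0574 5.4
d 24.91 [ 0.6589 -0.1993  0.1758] [-0.64 -0.12 -2.18] [ 0.01 -0.04  0.  ] 0.0573 5.4
e 25.42 [ 0.6191 -0.1789  0.2055] [ 0.66  0.29 -1.04] [-0.03  0.01 -0.04] 0.0579 5.4
land 415 [0.0773 0.0782 0.0791]
washer 1076 [0.0659 0.0668 0.0677]
ring back 74 [0.0696 0.0707 0.0716]
ring L 68 [0.07   0.0707 0.0716]
ring R 74 [0.0694 0.0707 0.0712]
lugL 214 [0.0619 0.0695 0.0712]
lugR 214 [0.062  0.0695 0.0714]
317.8505936405751 196.7040545153003
hole 3545.5 0.0071 0.0002
ring bbox u -0.026269689850302785 0.026367981579508683 -0.018416158522133318 0.018149735302411138
```

The ring lies flat: its top is at 0.070 m all round (bias-corrected), 37 mm across (closed), with the washer pressed to about 0.066 m. Next I'll check how the pliers sit in the grip versus when they were lifted out.

```bash
python3 - <<'E'
from h import *
def f(n,T,Y):
    w=np.load(n);P=cloud(w,w["d"]);t=np.radians(Y);a=np.array([np.cos(t),np.sin(t),0]);b=np.array([-np.sin(t),np.cos(t),0])
    Q=P-T;L=np.stack([Q@a,Q@b,Q[...,2]],-1)
    for z in(-.035,-.045,-.055,-.065,-.075,-.085):
        for sg in(1,-1):
            m=(w["d"]>0)&(abs(L[...,2]-z)<.005)&(abs(L[...,0])<.025)&(L[...,1]*sg>0)&(L[...,1]*sg<.035)
            q=L[m]
            if len(q)>3:print(n,z,sg,len(q),np.percentile(q[:,0],[5,50,95]).round(4),np.median(q[:,1]).round(4),"zmin",q[:,2].min().round(4))
f("w3.npz",np.array([.4862491,.03980745,.19410146]),-9)
f("w11.npz",np.load("w11.npz")["T"],-27.2)
E
```

```text
w3.npz -0.035 1 130 [0.0026 0.0034 0.0039] 0.0066 zmin -0.0399
w3.npz -0.035 -1 123 [0.0024 0.0034 0.0038] -0.0063 zmin -0.0398
w3.npz -0.045 1 104 [0.0024 0.0033 0.0038] 0.0075 zmin -0.05
w3.npz -0.045 -1 103 [0.0027 0.0032 0.0036] -0.007 zmin -0.0499
w3.npz -0.055 1 73 [0.0028 0.0033 0.0036] 0.0081 zmin -0.0597
w3.npz -0.055 -1 73 [0.0026 0.0033 0.0037] -0.0074 zmin -0.0589
w3.npz -0.065 1 57 [0.001  0.0022 0.0027] 0.009 zmin -0.07
w3.npz -0.065 -1 58 [0.0013 0.0022 0.0026] -0.0083 zmin -0.0699
w3.npz -0.075 1 27 [0.0002 0.0019 0.0027] 0.0087 zmin -0.0746
w3.npz -0.075 -1 29 [-0.0012  0.0019  0.0025] -0.0079 zmin -0.0752
w11.npz -0.035 1 130 [0.0042 0.0047 0.0052] 0.0062 zmin -0.0399
w11.npz -0.035 -1 127 [0.0044 0.0047 0.0052] -0.0064 zmin -0.0397
w11.npz -0.045 1 115 [0.0028 0.0048 0.0052] 0.0075 zmin -0.05
w11.npz -0.045 -1 110 [0.0039 0.0048 0.0053] -0.0072 zmin -0.0499
w11.npz -0.055 1 84 [0.0043 0.005  0.0054] 0.0079 zmin -0.059
w11.npz -0.055 -1 91 [0.0038 0.0049 0.0054] -0.0081 zmin -0.0598
w11.npz -0.065 1 52 [0.0032 0.0042 0.0045] 0.0089 zmin -0.0699
w11.npz -0.065 -1 51 [0.0032 0.0042 0.0047] -0.009 zmin -0.0695
w11.npz -0.075 1 31 [0.0009 0.004  0.0045] 0.0092 zmin -0.0747
w11.npz -0.075 -1 30 [0.0016 0.004  0.0048] -0.0083 zmin -0.0743
```

The pliers sit only about 2 mm and 1° different in the grip. I'll return them with that offset.

```bash
python3 - <<'E'
from h import *
A=[180,0,-9];x,y=.4853,.0402
robot.move_l([.60,-.165,.215],velocity=.1)
robot.move_pose([x,y,.20],A);o=st("above")
im,d,c=snap("wrist");P=cloud(c,d)
b=(d>0)&(abs(P[...,2]-.0745)<.004)&(abs(P[...,0]-.487)<.06)&(abs(P[...,1]-.04)<.06)
print("block",b.sum(),cv2.minAreaRect(P[b][:,:2].astype(np.float32)))
f=robot.move_l([x,y,.125],A,velocity=.08,max_force=4);print(f);st("in")
if not f:
    f=robot.move_l([x,y,.0865],A,velocity=.03,max_force=2.5);print(f);st("rest")
E
```

```text
above 26.8 [0.4868 0.0394 0.2004] [ 0.31 -0.02 -1.23] [ 0.07 -0.01  0.05] 0.0574 5.4
block 5264 ((0.48600462079048157, 0.04000749811530113), (0.08017637580633163, 0.0545412078499794), 81.1266860961914)
False
in 27.94 [0.4858 0.0402 0.1255] [-1.   -0.1  -0.61] [ 0.01  0.01 -0.02] 0.0577 5.4
True
rest 28.99 [0.4852 0.0405 0.0901] [-0.82  0.95  3.15] [ 0.16  0.01 -0.03] 0.0575 5.5
```

Rests at z 0.0901, the same as when they were picked up. Release, retreat and check.

```bash
python3 - <<'E'
from h import *
A=[180,0,-9]
robot.grip(.066,20);robot.grip(.085);st("open")
robot.move_l([.4855,.0402,.21],A,velocity=.1)
robot.move_l([.49,.038,.27],A,velocity=.15);robot.pause(.3)
im,d,c=snap("wrist");P=cloud(c,d)
g=(d>0)&(abs(P[...,0]-.49)<.06)&(abs(P[...,1]-.038)<.06)&(P[...,2]>.09)&(P[...,2]<.16)
n,l,s,ce=cv2.connectedComponentsWithStats(g.astype(np.uint8))
print("grips",[(s[i,4],P[l==i].mean(0).round(4),P[l==i][:,2].max().round(4)) for i in range(1,n) if s[i,4]>15])
# look at the ring once more, from above
robot.move_pose(S-.045*ex+[0,0,.2],[180,0,Y]);robot.pause(.2)
im,d,c=snap("wrist");save("pics/w12b.png",im);P=cloud(c,d);L=P-S;u=L@ex;v=L@ey;hsv=cv2.cvtColor(im,cv2.COLOR_RGB2HSV)
uc,vc=map(int,proj(c,S+[0,0,.07]+.018*ex))
r=np.hypot(u,v)
for nm,k in(("back",(u<-.0145)&(r<.018)),("L",(v>.0145)&(r<.018)&(abs(u)<.008)),("R",(v<-.0145)&(abs(u)<.008)&(r<.018)),("lugL",(np.hypot(u-.0205,v-.0077)<.006)&(np.hypot(u-.0205,v-.0077)>.0045)),("lugR",(np.hypot(u-.0205,v+.0077)<.006)&(np.hypot(u-.0205,v+.0077)>.0045)),("eyeL",np.hypot(u-.0205,v-.0077)<.0025),("eyeR",np.hypot(u-.0205,v+.0077)<.0025),("top",r<.009)):
    k=k&(d>0);print(nm,k.sum(),np.median(P[k],0)[2].round(4),"sat",np.median(hsv[k],0))
st()
E
```

```text
open 29.57 [0.4842 0.0403 0.0895] [-0.46 -0.48 -0.28] [-0.04 -0.01 -0.02] 0.0851 0.0
grips [(np.int32(396), array([0.49  , 0.0635, 0.1272]), np.float64(0.1462)), (np.int32(383), array([0.4828, 0.0162, 0.1275]), np.float64(0.1462))]
back 93 0.0707 sat [120.  11.  68.]
L 80 0.0708 sat [118.  11.  71.]
R 87 0.0707 sat [113.  11.  97.]
lugL 100 0.0705 sat [120.   4. 235.]
lugR 93 0.0708 sat [120.   4. 236.]
eyeL 34 0.0667 sat [ 24.  165.  245.5]
eyeR 37 0.0668 sat [ 23. 171. 246.]
top 470 0.0781 sat [116.  13.  70.]
 33.03 [ 0.5949 -0.1652  0.201 ] [-1.35  0.5  -0.08] [ 0.01 -0.01  0.02] 0.0852 0.0
```

The ring is flat, with both eyes at their closed positions and brass visible through them. The pliers stand at their original height.

```bash
python3 -c "
from h import *
print(robot.hand_in())"
```

```text
the job is handed in; nothing more can be done
None
```

The job is handed in: the last camera check showed the ring closed, flat and seated in the groove, and the pliers back upright in their slot, at about 33 s of the 66 s allowed.

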